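# Feel along the etched test squares of a printing plate

### The job

Run your closed fingertips lightly along the row of five etched test squares on the bare margin of the copper plate, beginning at the end of the row where the ink jar stands and touching every square in order, to feel how deeply each has bitten. Keep off the wet ink, do not press the plate far down into its foam, and leave the things around it alone. Finish on the last square, at the loupe's end, and keep your fingertips resting lightly on it when you stop.

Things in the scene. Friction and masses are not known exactly. Their poses are not given: they have to be found in the camera images.
- stand: dark wooden inking stand, 250 x 350 mm (its x by its y) and 50 mm high, fixed to the bench; it carries a 22 mm grey foam pad, and on the foam lies the copper plate, 220 x 320 mm, its top face level and 75 mm above the bench. Origin on the bench under the centre of stand and plate; z up, y along the plate's long sides, x away from the robot. The row of squares lies along the long side nearest to the robot (-x).
- plate (a joint): how far the whole plate is pressed down into its foam (m): 0 at rest, grows as it sinks, bottoms at 0.015. The plate stays level, cannot shift sideways, and springs back; the foam gives about 1.4 mm per newton. 3 to 6 mm is light; past 10 mm (7 N) is too hard.
- square1: etched test square 1 of 5, a 26 x 26 mm dull dark field flush in the bare copper margin; origin at the centre of its top face. Square 1 is at the +y end of the stand's frame, square 5 at its -y end; centres 66 mm apart along y, 22 mm in from the plate's near edge, 28 mm from the ink. It goes down with the plate.
- square2: etched test square 2 of 5, a 26 x 26 mm dull dark field flush in the bare copper margin; origin at the centre of its top face. Square 1 is at the +y end of the stand's frame, square 5 at its -y end; centres 66 mm apart along y, 22 mm in from the plate's near edge, 28 mm from the ink. It goes down with the plate.
- square3: etched test square 3 of 5, a 26 x 26 mm dull dark field flush in the bare copper margin; origin at the centre of its top face. Square 1 is at the +y end of the stand's frame, square 5 at its -y end; centres 66 mm apart along y, 22 mm in from the plate's near edge, 28 mm from the ink. It goes down with the plate.
- square4: etched test square 4 of 5, a 26 x 26 mm dull dark field flush in the bare copper margin; origin at the centre of its top face. Square 1 is at the +y end of the stand's frame, square 5 at its -y end; centres 66 mm apart along y, 22 mm in from the plate's near edge, 28 mm from the ink. It goes down with the plate.
- square5: etched test square 5 of 5, a 26 x 26 mm dull dark field flush in the bare copper margin; origin at the centre of its top face. Square 1 is at the +y end of the stand's frame, square 5 at its -y end; centres 66 mm apart along y, 22 mm in from the plate's near edge, 28 mm from the ink. It goes down with the plate.
- ink: wet inked image, a dark field flush with the plate's top, 158 mm (stand x) by 296 mm (stand y): in the stand's frame it covers x from -60 to +98 mm and y from -148 to +148 mm. Not to be touched. Origin at the centre of the plate's top face.
- jar: closed ink jar, 60 mm across, 85 mm tall, loose on the bench just beyond one end of the stand (either one): the row begins at this end. Origin at the centre of its underside.
- loupe: small square folding loupe, 45 x 45 mm, 52 mm tall, loose on the bench beyond the other end of the stand: the row finishes at this end. Origin at the centre of its underside.
- weight: brass cylinder weight, 48 mm across, 60 mm tall, loose on the bench beside the stand; leave alone. Origin at the centre of its underside.
- spatula: ink spatula about 200 mm long, lying loose on the bench to one side, under 30 mm high; leave alone. Origin at about its middle, x along it to the blade.
There are look-alikes about, which are no part of the job. Of the things like the jar, leave any that is blue; of the rest the larger one is meant.

How it is judged:
By the outcome, as a careful person would: the job done as asked, in the order asked, and still so for the second after the job is handed in, while the arm keeps its last pose, push and grip.
It also fails if it takes over 45 s, if anything falls off the work surface, if the arm or the gripper's body presses on something with over 40 N, if the wrist force passes 120 N, or if a joint passes its speed limit or range.

### The arm

A 7-joint arm with a two-finger parallel gripper is mounted at the origin on the work surface. World frame = base frame: x ahead of the robot, y to its left, z up, the work surface at z = 0. Lengths are in m, angles in rad, forces in N, time in s.
With the tool pointing down it reaches from about 0.4 to 0.875 m from the base axis. Payload 6.5 kg.
Tool frame: the origin (TCP) lies between the finger pads; the fingertips stand 25 mm ahead of it and the grasp point (between the pads) lies 6 mm ahead of it; z points along the fingers, y is the direction in which the jaws open and shut (so a half turn about z gives the same grasp; the last joint's range is limited). The gripper opens to 85 mm and grips with 20 to 120 N. Pads are 22 mm wide; open, the fingers measure 114 mm over their backs; the gripper's body (76 mm by 85 mm) begins 54 mm behind the grasp point. The pads swing forward as they close: fully open they stand 13 mm farther back than shut.
Start: joints at [-1.406, 0.536, -0.004, 1.538, 0.003, 1.067, -0.071], TCP at [0.149, 0.633, 0.224] pointing down, gripper open.
Joint ranges: [-2.7, 2.7], [-0.37, 2.16], [-1.27, 1.26], [0.24, 2.4], [-1.31, 4.45], [0.19, 1.91], [-2.76, 2.76]. Speed limits (rad/s): [2.39, 2.39, 3.14, 3.14, 3.14, 3.14, 3.14].

### API

Orientations are given as a 3x3 rotation matrix whose columns are the frame's x, y, z axes.
In Python, from station import ctrl gives the robot as it stands.
- The arm moves only by the shell command python3 -m crank 'ROWS' [OPENING] [FORCE]. ROWS is JSON, a list of rows, each a list of 4 numbers: the shift along the tool's x, y, z in m, then the turn about the tool's z in rad. A call has 1 to 20 rows; each row is the pose to reach, as a shift and turn from the pose commanded when the call began, along the tool's axes at that moment; what a row does not reach only later rows make up. A row lasts 1/8 s, in which the tool goes at most 62.5 mm and 10.7 degrees, less where a joint would pass 70% of its speed; a pose out of reach is approached as far as the arm can. A call with a gripper value outside its range is refused whole. OPENING is the gripper command: -1 is shut, 1 is fully open, values between are in proportion, set as the call begins (- or left out, the last holds). The fingers move at their own pace and stop on an object; FORCE is the grip in N (left out, the last holds). Time passes only in rows, so rows that repeat a pose let the fingers close. It gives the time, the measured TCP pose, the force and the opening at its end, in the units of the state.
- ctrl.sense(): the state, without advancing time (a new reading comes with each control period).
- ctrl.capture(name): name is "scene" or "top" or "wrist"; returns a dict with "img" (384x512x3 uint8, red, green, blue), "depth" (384x512 float32, m along the optical axis (not along the pixel's ray), 0 where there is no reading), "camera_matrix" (3x3 intrinsics, pixels), "k1" (the pictures are not rectified: a ray, as slopes to the right and down, at radius r is drawn at 1 + k1 r^2 times it, then the intrinsics apply), "R" (3x3) and "t" (3): a world point X has camera coordinates R X + t; the wrist camera has in their place "tool_from_camera" (4x4, takes a point from camera to tool coordinates, whose origin is the TCP and whose axes are the flange's). Camera axes: x right, y down, z forward; pixel columns grow to the right and rows downward; lengths in m; the calibration is good to about 2 mm. A picture is of the moment at which its call begins: read the wrist's pose just before it.
- ctrl.sign_off(): hands the job in, once; it reports no verdict.
The state is a dict: "t": time; "qpos": joint angles; "dq": joint speeds; "joint_torque": joint torques, N m; "ee_pos": TCP position; "tcp_rot": TCP orientation; "ft_force": force on the tool from outside, world axes, zero at the start; "wrist_torque": the same for the moment, N m; "finger_gap": finger opening in m.
Only numpy, scipy, OpenCV 4.12 (cv2) and the standard library are available. Lean on these libraries where they do the work, as an engineer would, in place of code of your own. Each camera call takes 0.05 s, during which the arm holds its last target. There are 200 camera calls.

## Working session

There is one attempt and no reset: what is moved stays moved. The work goes in short steps, Python scripts to look and compute and a shell command to move; the robot and the scene stay as the last step left them, time stands still between calls to the robot, and variables do not carry over. Pictures are saved under pics/ and viewed, about 8 in all and at most 12, crops included, and the job is handed in when it is done.

```bash
mkdir -p pics; cat > h.py <<'E'
import numpy as np, cv2, pickle
from station import ctrl
def snap(n,f):
    s=ctrl.sense(); c=ctrl.capture(n); c['s']=s
    pickle.dump(c,open(f'pics/{f}.pkl','wb')); cv2.imwrite(f'pics/{f}.png',c['img'][:,:,::-1]); return c
def load(f): return pickle.load(open(f'pics/{f}.pkl','rb'))
def pix2w(c,u,v,z=None):
    K=np.array(c['camera_matrix'],float)
    p=cv2.undistortPoints(np.array([[[u,v]]],float),K,np.array([c['k1'],0,0,0,0.]))[0,0]
    r=np.array([p[0],p[1],1.])
    if 'R' in c: R=np.array(c['R']).T; o=-R@np.array(c['t'])
    else:
        T=np.array(c['tool_from_camera']); Rt=np.array(c['s']['tcp_rot']); R=Rt@T[:3,:3]; o=Rt@T[:3,3]+np.array(c['s']['ee_pos'])
    d=R@r
    k=c['depth'][int(round(v)),int(round(u))] if z is None else (z-o[2])/d[2]
    return o+k*d
E
python3 - <<'E'
from h import *
a=snap('scene','s0');b=snap('top','t0')
s=ctrl.sense();print(s['t'],s['ee_pos'],np.round(s['tcp_rot'],3),s['ft_force'],s['finger_gap'])
cv2.imwrite('pics/both.png',cv2.resize(np.vstack([a['img'],b['img']])[:,:,::-1],None,fx=.78,fy=.78))
cv2.imwrite('pics/t0b.png',cv2.resize(b['img'][:,:,::-1],None,fx=1.56,fy=1.56))
E
```

```text
0.1 [0.1486078  0.63221122 0.22310535] [[-0.973  0.229 -0.   ]
 [ 0.229  0.973 -0.002]
 [-0.    -0.002 -1.   ]] [0.58260927 0.40644328 0.40508992] 0.08523928851826715
```

View pics/t0b.png

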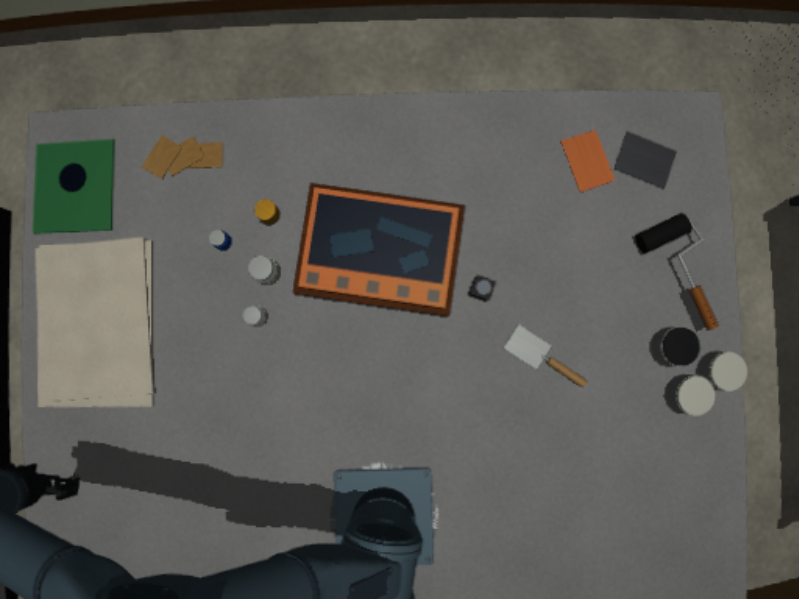

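View pics/s0.png

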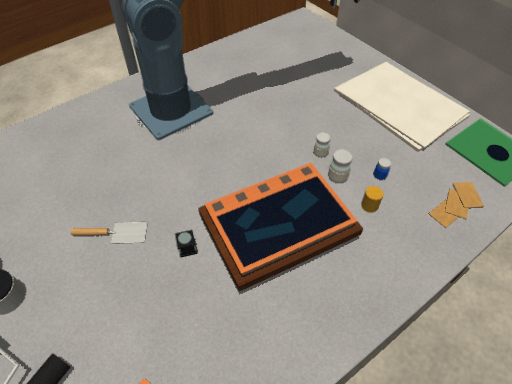

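The top view (1.56x) shows the squares at (313,278), (343,282), (373,286), (403,291) and (433,296). There are three jar-like things at the left (+y) end: a large white one at (264,269), a small white one at (255,316) and a blue one at (220,240). The blue one is excluded and the larger white one is the jar. The amber/brass cylinder at (266,211) is the weight. The loupe is at (482,288), on the right (-y), so the row runs from square 1 (+y) to square 5. I'll confirm in an enlarged crop.

```bash
python3 - <<'E'
from h import *
b=load('t0');a=load('s0')
im=b['img'][100:220,125:325,::-1]; cv2.imwrite('pics/crop.png',cv2.resize(im,None,fx=4,fy=4,interpolation=cv2.INTER_CUBIC))
P=[]
for u,v in [(313,278),(342.5,282),(373,286.3),(403,291),(433,296)]:
    p=pix2w(b,u/1.56,v/1.56,.075);P.append(p);print(p.round(4),pix2w(b,u/1.56,v/1.56).round(4))
for n,u,v,z in [('jar',264,267,.085),('small',255,314,.05),('loupe',483,287,.05),('weight',266,210,.06)]: print(n,pix2w(b,u/1.56,v/1.56,z).round(3),pix2w(b,u/1.56,v/1.56).round(3))
# scene
for u,v in [(308,171),(286,179),(264,188),(241,197),(218,207)]: print('sc',pix2w(a,u,v,.075).round(4))
E
```

```text
[0.5319 0.1356 0.075 ] [0.5319 0.1355 0.075 ]
[0.5213 0.0719 0.075 ] [0.5214 0.0719 0.0744]
[0.5101 0.0063 0.075 ] [0.5103 0.0064 0.0731]
[ 0.4981 -0.058   0.075 ] [ 0.4978 -0.058   0.079 ]
[ 0.4855 -0.1222  0.075 ] [ 0.4853 -0.1221  0.0776]
jar [0.558 0.24  0.085] [0.558 0.241 0.08 ]
small [0.459 0.269 0.05 ] [0.458 0.265 0.067]
loupe [ 0.504 -0.234  0.05 ] [ 0.504 -0.234  0.05 ]
weight [0.688 0.24  0.06 ] [0.688 0.239 0.061]
sc [0.5373 0.1395 0.075 ]
sc [0.5234 0.0732 0.075 ]
sc [0.5125 0.0069 0.075 ]
sc [ 0.5005 -0.0591  0.075 ]
sc [ 0.4915 -0.1248  0.075 ]
```

View pics/crop.png

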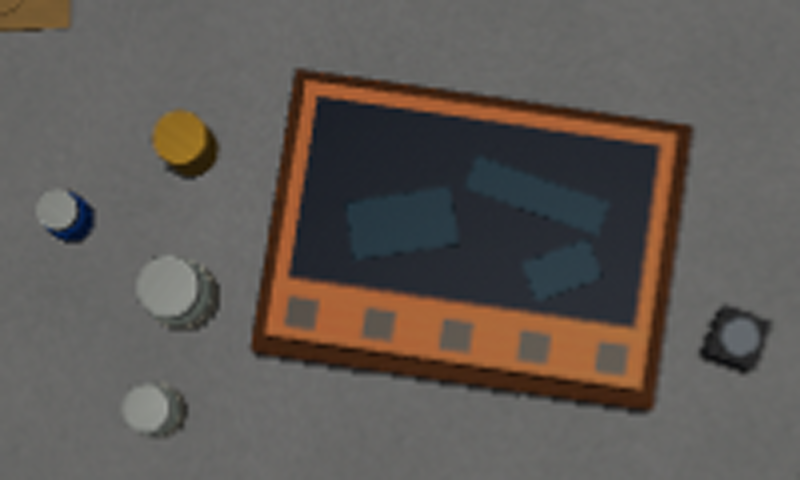

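The crop confirms it: the large white jar is next to square 1, the loupe next to square 5, and the smaller white and blue jars are look-alikes. Next I move above square 1 with the fingers shutting, then check from the wrist camera.

```bash
python3 -m crank '[[-0.02,-0.016,0,0],[-0.055,-0.044,0,0],[-0.095,-0.076,0,-0.01],[-0.135,-0.109,0,-0.02],[-0.175,-0.141,0,-0.03],[-0.215,-0.174,0,-0.04],[-0.255,-0.206,0,-0.053],[-0.295,-0.238,0,-0.053],[-0.335,-0.271,0,-0.053],[-0.375,-0.303,0,-0.053],[-0.41,-0.332,0,-0.053],[-0.445,-0.36,0,-0.053],[-0.467,-0.378,0,-0.053],[-0.482,-0.39,0,-0.053],[-0.487,-0.394,0,-0.053],[-0.487,-0.394,0,-0.053],[-0.487,-0.394,0,-0.053],[-0.487,-0.394,0,-0.053]]' -1 20
python3 - <<'E'
from h import *
c=snap('wrist','w0');s=ctrl.sense();print(s['t'],s['ee_pos'],np.round(s['tcp_rot'],3),s['ft_force'],s['finger_gap'])
print(np.round(c['tool_from_camera'],3))
cv2.imwrite('pics/w0b.png',cv2.resize(c['img'][:,:,::-1],None,fx=1.5,fy=1.5))
E
```

```text
t: 2.35
ee_pos: [0.5322, 0.1387, 0.2239]
tcp_rot: [[-0.984, 0.175, -0.0], [0.175, 0.984, 0.0], [0.0, 0.0, -1.0]]
ft_force: [0.4, -0.1, -0.3]
finger_gap: 0.0004
2.4 [0.53233108 0.13850258 0.223928  ] [[-0.984  0.176 -0.   ]
 [ 0.176  0.984  0.   ]
 [ 0.     0.    -1.   ]] [ 0.399039   -0.5983963  -0.23850501] -0.00020777284325543317
[[ 0.    -0.954 -0.298  0.077]
 [ 1.    -0.     0.    -0.   ]
 [-0.    -0.298  0.954 -0.15 ]
 [ 0.     0.     0.     1.   ]]
```

View pics/w0b.png

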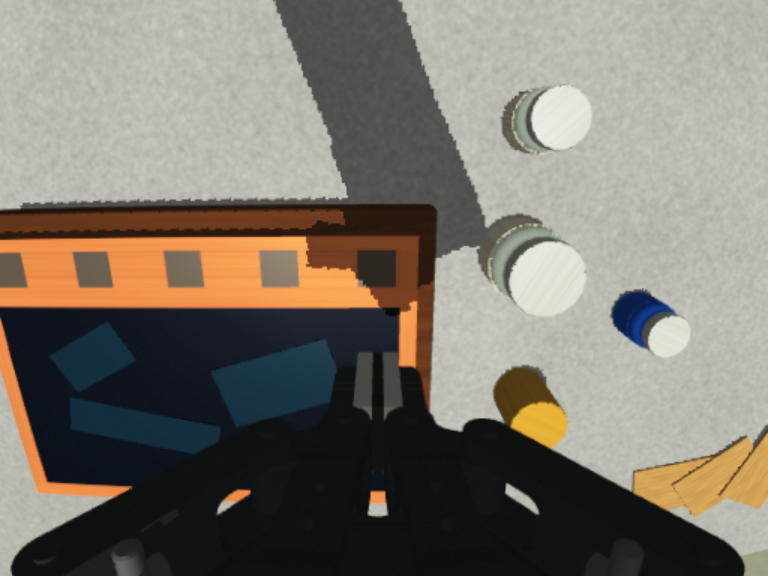

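The wrist view (1.5x) shows squares 1 to 4 at (377,269), (279,269), (184,269) and (93,270), with square 5 at about (7,270). The row is parallel to the jaw axis, and the fingertips at (377,352) are shut.

```bash
python3 - <<'E'
from h import *
c=load('w0');s=c['s'];R=np.array(s['tcp_rot']);e=np.array(s['ee_pos'])
P=[pix2w(c,u/1.5,v/1.5,.075) for u,v in [(377,269),(279.5,269),(184,269),(93,270)]]
for p in P: print(p.round(4),(R.T@(p-e)).round(4))
print(np.linalg.norm(P[3]-P[0]))
# ink edge / near plate edge mid-row, depth-based height
for u,v in [(184,308),(184,240),(279,308),(279,240)]: print((R.T@(pix2w(c,u/1.5,v/1.5,.075)-e)).round(4))
print(pix2w(c,150,190).round(4),pix2w(c,186,163).round(4))
E
```

```text
[0.5351 0.1379 0.075 ] [-0.003  -0.0003  0.1489]
[0.5234 0.0728 0.075 ] [-0.0029 -0.0664  0.1489]
[0.5116 0.0077 0.075 ] [-0.0027 -0.1326  0.1489]
[ 0.5005 -0.0573  0.075 ] [-0.0032 -0.1986  0.1489]
0.1982797692194311
[-0.0311 -0.1362  0.1489]
[ 0.0174 -0.1301  0.1489]
[-0.031  -0.0686  0.1489]
[ 0.0171 -0.0655  0.1489]
[0.5278 0.0328 0.0749] [0.5069 0.0765 0.0751]
```

```bash
python3 -m crank '[[-0.002,0,0.01,0],[-0.002,0,0.03,0],[-0.002,0,0.055,0],[-0.002,0,0.08,0],[-0.002,0,0.1,0],[-0.002,0,0.112,0],[-0.002,0,0.118,0],[-0.002,0,0.119,0],[-0.002,0,0.119,0],[-0.002,0,0.119,0]]'
python3 -c "
from h import *
c=snap('wrist','w1');s=ctrl.sense();print(s['ee_pos'],s['ft_force'])
cv2.imwrite('pics/w1b.png',cv2.resize(c['img'][:,:,::-1],None,fx=1.5,fy=1.5))"
```

```text
t: 3.65
ee_pos: [0.5351, 0.1376, 0.1055]
tcp_rot: [[-0.984, 0.177, 0.001], [0.177, 0.984, 0.0], [-0.001, 0.001, -1.0]]
ft_force: [0.2, -0.2, 0.5]
finger_gap: -0.0003
[0.53497191 0.13757955 0.10539073] [-0.55940418  0.58623347 -0.86338852]
```

View pics/w1b.png

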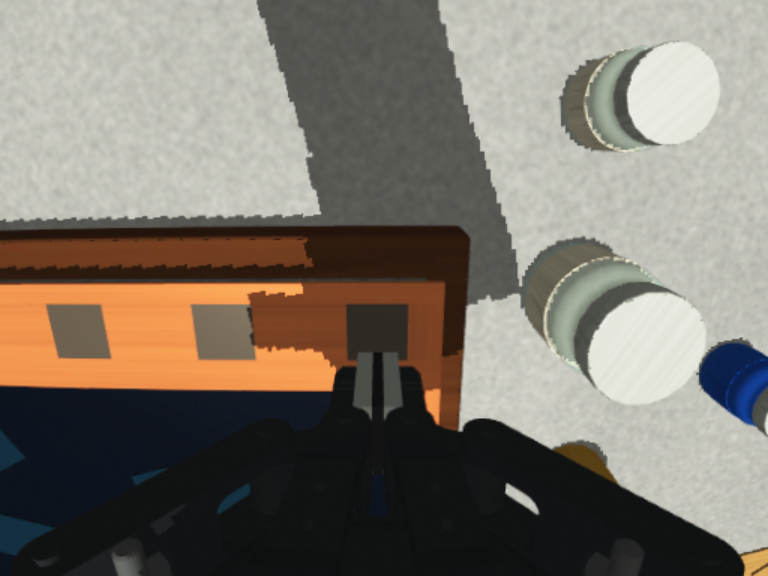

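```bash
python3 - <<'E'
from h import *
c=load('w1');s=c['s'];R=np.array(s['tcp_rot']);e=np.array(s['ee_pos'])
for n,u,v,z in [('sq',377,332,.075),('sq2',224,332,.075),('inkedge',250,390,.075),('tip',378,352,.0805)]: print(n,(R.T@(pix2w(c,u/1.5,v/1.5,z)-e)).round(4))
E
```

```text
sq [ 0.0008 -0.0003  0.0305]
sq2 [ 0.0007 -0.0662  0.0304]
inkedge [-0.0275 -0.0574  0.0305]
tip [-0.006   0.0001  0.025 ]
```

```bash
python3 - <<'E'
from h import *
c=load('w1');s=c['s'];R=np.array(s['tcp_rot']);e=np.array(s['ee_pos'])
for u in (222,241,262,272):
  print(u,[(v,*(R.T@(pix2w(c,u,v)-e)).round(3)) for v in (233,236,240,246,252,260,270)])
E
```

```text
222 [(233, np.float64(-0.007), np.float64(-0.019), np.float64(0.03)), (236, np.float64(-0.009), np.float64(-0.019), np.float64(0.03)), (240, np.float64(-0.012), np.float64(-0.019), np.float64(0.029)), (246, np.float64(-0.017), np.float64(-0.02), np.float64(0.03)), (252, np.float64(-0.021), np.float64(-0.02), np.float64(0.03)), (260, np.float64(0.007), np.float64(-0.013), np.float64(-0.029)), (270, np.float64(0.008), np.float64(-0.013), np.float64(-0.038))]
241 [(233, np.float64(-0.007), np.float64(-0.007), np.float64(0.03)), (236, np.float64(0.011), np.float64(-0.005), np.float64(-0.014)), (240, np.float64(0.011), np.float64(-0.005), np.float64(-0.017)), (246, np.float64(0.011), np.float64(-0.005), np.float64(-0.024)), (252, np.float64(0.012), np.float64(-0.005), np.float64(-0.03)), (260, np.float64(0.012), np.float64(-0.005), np.float64(-0.037)), (270, np.float64(0.012), np.float64(-0.004), np.float64(-0.045))]
262 [(233, np.float64(-0.008), np.float64(0.007), np.float64(0.031)), (236, np.float64(0.011), np.float64(0.005), np.float64(-0.013)), (240, np.float64(0.011), np.float64(0.005), np.float64(-0.017)), (246, np.float64(0.012), np.float64(0.005), np.float64(-0.024)), (252, np.float64(0.077), np.float64(-0.0), np.float64(-0.15)), (260, np.float64(0.011), np.float64(0.004), np.float64(-0.036)), (270, np.float64(0.012), np.float64(0.004), np.float64(-0.045))]
272 [(233, np.float64(-0.007), np.float64(0.013), np.float64(0.03)), (236, np.float64(-0.009), np.float64(0.013), np.float64(0.03)), (240, np.float64(-0.012), np.float64(0.013), np.float64(0.03)), (246, np.float64(0.008), np.float64(0.01), np.float64(-0.017)), (252, np.float64(0.007), np.float64(0.009), np.float64(-0.022)), (260, np.float64(0.007), np.float64(0.009), np.float64(-0.03)), (270, np.float64(0.012), np.float64(0.008), np.float64(-0.046))]
```

Depth puts the pads' visible front edge at tool z ≈ -12 mm, while the spec says the tips are at +25 mm. I'll settle this by feeling down gently.

```bash
python3 -m crank '[[0,0,0.003,0],[0,0,0.006,0],[0,0,0.007,0],[0,0,0.008,0],[0,0,0.008,0],[0,0,0.008,0]]'; python3 - <<'E'
from h import *
F=[]
for i in range(4):
    c=ctrl.capture('wrist');s=ctrl.sense();F.append(s['ft_force'][2])
print(np.round(F,2),s['ee_pos'])
c=snap('scene','s1');b=c['img'][110:270,190:370,::-1];cv2.imwrite('pics/s1b.png',cv2.resize(b,None,fx=3.6,fy=3.6,interpolation=cv2.INTER_CUBIC))
E
```

```text
t: 4.45
ee_pos: [0.5347, 0.1375, 0.097]
tcp_rot: [[-0.984, 0.177, 0.0], [0.177, 0.984, 0.0], [-0.0, 0.0, -1.0]]
ft_force: [0.4, 0.9, 0.5]
finger_gap: -0.0001
[-0.09  0.6  -0.45 -0.2 ] [0.53466427 0.13747207 0.09695687]
```

View pics/s1b.png

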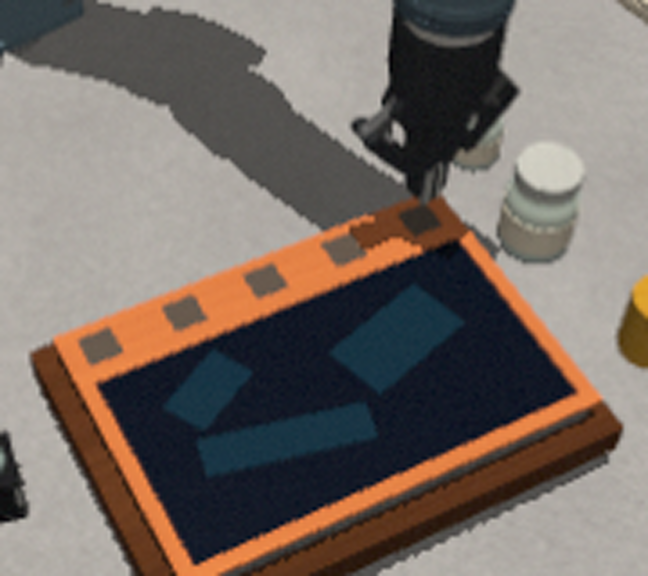

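The scene view shows the tips at (430,198) still clearly above square 1 at (418,221), and there is no force. So the tips really are further back than stated. I'll keep feeling down in small steps.

```bash
cat > f.py <<'E'
from h import *
F=[];Z=[]
for i in range(5):
    ctrl.capture('wrist');s=ctrl.sense();F.append(s['ft_force']);Z.append(s['ee_pos'])
print('F',np.mean(F,0).round(2),'pos',np.mean(Z,0).round(4),'t',s['t'])
E
python3 -m crank '[[0,0,0.003,0],[0,0,0.006,0],[0,0,0.009,0],[0,0,0.012,0],[0,0,0.012,0]]'; python3 f.py; python3 -m crank '[[0,0,0.003,0],[0,0,0.006,0],[0,0,0.006,0]]' | grep force; python3 f.py
```

```text
t: 5.32
ee_pos: [0.5344, 0.1374, 0.0846]
tcp_rot: [[-0.984, 0.177, -0.001], [0.177, 0.984, -0.0], [0.0, -0.0, -1.0]]
ft_force: [0.0, 0.2, -1.3]
finger_gap: -0.0001
F [0.01 0.37 0.01] pos [0.5347 0.1375 0.0849] t 5.575
ft_force: [-0.3, 0.2, 0.5]
F [0.24 0.34 0.16] pos [0.5346 0.1374 0.0789] t 6.2
```

```bash
python3 -m crank '[[0,0,0.003,0],[0,0,0.006,0],[0,0,0.008,0],[0,0,0.008,0]]' | grep force; python3 f.py;  python3 -m crank '[[0,0,0.002,0],[0,0,0.004,0],[0,0,0.004,0]]' | grep force; python3 f.py
python3 - <<'E'
from h import *
c=snap('scene','s2');w=snap('wrist','w2')
b=cv2.resize(c['img'][120:220,240:370,::-1],None,fx=4,fy=4,interpolation=cv2.INTER_CUBIC)
cv2.imwrite('pics/s2b.png',b)
s=w['s'];R=np.array(s['tcp_rot']);e=np.array(s['ee_pos'])
for v in (225,230,234,236,240): print(v,(R.T@(pix2w(w,241,v)-e)).round(4))
E
```

```text
ft_force: [1.0, -0.2, 0.2]
F [ 0.2   0.09 -0.06] pos [0.5347 0.1375 0.0709] t 6.95
ft_force: [-0.6, 0.5, 1.1]
F [-0.16  0.11  0.55] pos [0.5346 0.1375 0.0669] t 7.575
225 [ 0.0147 -0.0056 -0.0074]
230 [ 0.0119 -0.0056 -0.0073]
234 [ 0.0099 -0.0056 -0.0078]
236 [ 0.0113 -0.0054 -0.0132]
240 [ 0.0112 -0.0053 -0.0173]
```

View pics/s2b.png

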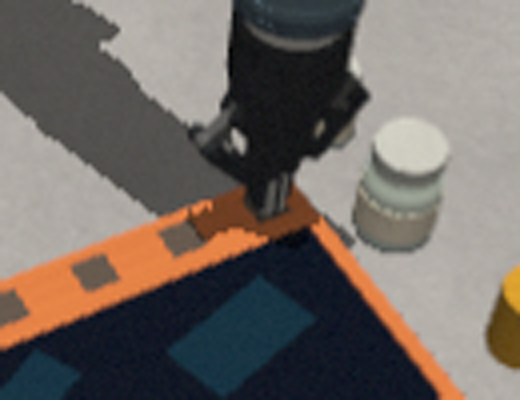

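The tips now sit just over square 1 at (272,210), about 4 mm above it by depth, and still with no force. I'll continue in 3 mm steps.

```bash
cat >> f.py <<'E'
w=snap('wrist','wl');R=np.array(w['s']['tcp_rot']);e=np.array(w['s']['ee_pos'])
d=[pix2w(w,u,v)[2] for u in range(20,200,6) for v in range(222,232,2)]
print('plate z',np.round(np.median(d),4),'std',np.round(np.std(d),4))
E
python3 -m crank '[[0,0,0.002,0],[0,0,0.003,0],[0,0,0.003,0]]' | grep force; python3 f.py;  python3 -m crank '[[0,0,0.002,0],[0,0,0.003,0],[0,0,0.003,0]]' | grep force; python3 f.py
```

```text
ft_force: [-0.8, 0.2, 2.6]
F [-0.46 -0.07  2.55] pos [0.5347 0.1375 0.064 ] t 8.3
plate z 0.072 std 0.0006
ft_force: [-0.5, -0.4, 4.0]
F [-0.91  0.1   4.48] pos [0.5347 0.1375 0.061 ] t 8.975
plate z 0.072 std 0.0113
```

Contact is established: the force rises at about 0.7 N/mm and the plate is down about 6 mm. I'll ease up 2 mm and stroke along.

```bash
python3 -m crank '[[0,0,-0.002,0],[0,0,-0.002,0],[0,-0.005,-0.002,0],[0,-0.013,-0.002,0],[0,-0.022,-0.002,0],[0,-0.031,-0.002,0],[0,-0.04,-0.002,0],[0,-0.049,-0.002,0],[0,-0.057,-0.002,0],[0,-0.063,-0.002,0],[0,-0.066,-0.002,0],[0,-0.066,-0.002,0]]'; python3 f.py; python3 - <<'E'
from h import *
c=load('wl');cv2.imwrite('pics/w3b.png',cv2.resize(c['img'][:,:,::-1],None,fx=1.5,fy=1.5))
E
```

```text
t: 10.52
ee_pos: [0.5228, 0.0718, 0.0628]
tcp_rot: [[-0.984, 0.177, -0.0], [0.177, 0.984, -0.001], [0.0, -0.001, -1.0]]
ft_force: [-0.8, 0.1, 4.2]
finger_gap: -0.0001
F [ 0.32 -1.34  3.56] pos [0.5228 0.0718 0.0628] t 10.775
plate z 0.0721 std 0.0115
```

View pics/w3b.png

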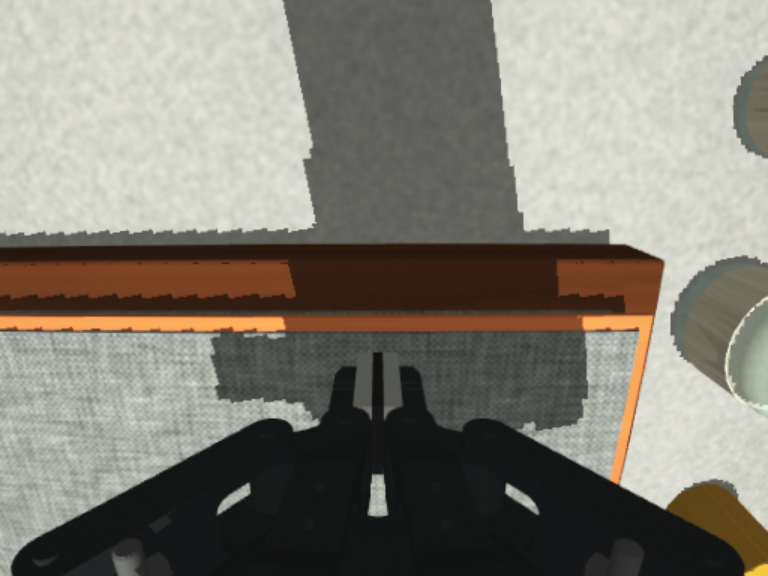

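The picture shows grey foam texture where the copper was, with only the plate's orange rim left at (140,323). The foam's rigid top is at 72 mm, so this is a drawing effect: the plate is now more than 3 mm down and sits below it. I can measure the sink on the orange rim, and locate the tips relative to that edge.

```bash
cat >> f.py <<'E'
m=(w['img'][:,:,0].astype(int)>200)&(w['img'][:,:,2]<120); vs,us=np.nonzero(m)
k=(us>10)&(us<200);P=np.array([pix2w(w,u,v) for u,v in zip(us[k],vs[k])]);zr=np.median(P[:,2])
print('rim z',zr.round(4),k.sum())
T=np.array([R.T@(pix2w(w,u,vs[k&(us==u)].min(),zr)-e) for u in range(20,180,20) if (k&(us==u)).any()]);print('near edge tool x',T[:,0].round(4))
E
python3 f.py
```

```text
F [ 0.07 -2.71  3.43] pos [0.5228 0.072  0.0628] t 11.075
plate z 0.072 std 0.0005
rim z 0.0701 1565
near edge tool x [0.0218 0.0219 0.0219 0.022  0.0221 0.0221 0.0222 0.0217]
```

The sink is 4.9 mm, and the tips are exactly 22 mm from the near edge, which is on the row, at square 2. Continuing through squares 3 and 4.

```bash
python3 -m crank '[[0,-0.004,-0.0003,0],[0,-0.012,-0.0003,0],[0,-0.021,-0.0003,0],[0,-0.03,-0.0003,0],[0,-0.039,-0.0003,0],[0,-0.048,-0.0003,0],[0,-0.057,-0.0003,0],[0,-0.066,-0.0003,0],[0,-0.075,-0.0003,0],[0,-0.084,-0.0003,0],[0,-0.093,-0.0003,0],[0,-0.102,-0.0003,0],[0,-0.111,-0.0003,0],[0,-0.119,-0.0003,0],[0,-0.126,-0.0003,0],[0,-0.13,-0.0003,0],[0,-0.132,-0.0003,0],[0,-0.132,-0.0003,0]]'; python3 f.py
```

```text
t: 13.38
ee_pos: [0.4995, -0.0577, 0.0632]
tcp_rot: [[-0.984, 0.177, -0.0], [0.177, 0.984, -0.0], [0.0, -0.0, -1.0]]
ft_force: [-0.1, 0.8, 3.2]
finger_gap: -0.0
F [ 0.47 -0.48  3.53] pos [ 0.4995 -0.0577  0.0632] t 13.625
plate z 0.0717 std 0.0316
rim z 0.0705 1769
near edge tool x [0.0215 0.0215 0.0216 0.0216 0.0217]
```

```bash
python3 -m crank '[[0,-0.004,0,0],[0,-0.012,0,0],[0,-0.021,0,0],[0,-0.03,0,0],[0,-0.039,0,0],[0,-0.048,0,0],[0,-0.056,0,0],[0,-0.062,0,0],[0,-0.065,0,0],[0,-0.066,0,0],[0,-0.066,0,0],[0,-0.066,0,0]]'; python3 f.py; python3 - <<'E'
from h import *
a=snap('scene','s4');b=snap('top','t4')
f=lambda c,r,k:cv2.resize(c['img'][r[0]:r[1],r[2]:r[3],::-1],(400,400*(r[1]-r[0])//(r[3]-r[2])),interpolation=cv2.INTER_CUBIC)
cv2.imwrite('pics/end.png',np.hstack([f(a,(120,280,170,370),4),f(b,(100,260,125,325),4)]))
E
```

```text
t: 15.18
ee_pos: [0.4879, -0.1224, 0.0632]
tcp_rot: [[-0.984, 0.177, -0.0], [0.177, 0.984, -0.0], [0.0, -0.0, -1.0]]
ft_force: [-0.3, 0.9, 3.6]
finger_gap: -0.0002
F [0.02 0.8  3.18] pos [ 0.4879 -0.1224  0.0632] t 15.425
plate z 0.0004 std 0.0148
rim z 0.0705 13Traceback (most recent call last):
  File "f.py", line 12, in <module>
    T=np.array([R.T@(pix2w(w,u,vs[k&(us==u)].min(),zr)-e) for u in range(20,180,20) if (k&(us==u)).any()]);print('near edge tool x',T[:,0].round(4))
                                                                                                                                    ~^^^^^
IndexError: too many indices for array: array is 1-dimensional, but 2 were indexed
```

View pics/end.png

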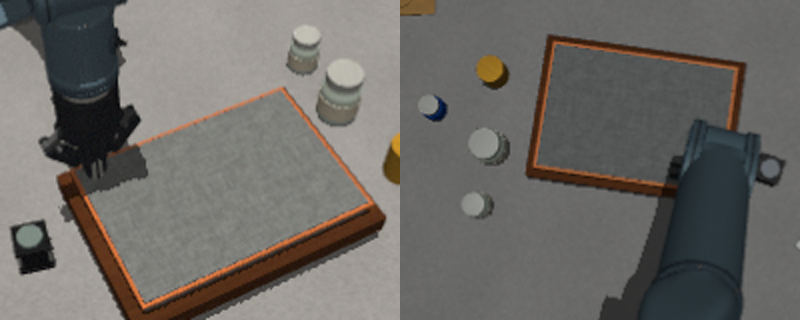

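The last view shows the tips at (95,170) in the scene half, on the last square at the loupe end. The jar, loupe and weight have not moved. The sink is about 4.5 mm at 3.2 N, so I'm handing in.

```bash
python3 -c "
from station import ctrl
print(ctrl.sign_off())"
```

```text
the job is handed in; nothing more can be done
None
```

I ran the closed fingertips along all five squares in order, from square 1 at the jar's end to square 5 at the loupe's end. They are still resting on square 5. The job was handed in at about 15.5 s of the 45 s allowed.

**Last checks:**
- **Pressure:** the upward force at square 5 is about 3.2 N and the plate is about 4.5 mm down. The deepest press was about 6.4 mm, worked out from the force, briefly on square 1 while I was finding the surface.
- **Position:** the tips are within about 1 mm of where square 5 should be, going by square 1's measured position and the 66 mm spacing. On squares 2 and 4 they measured 22 mm from the plate's near edge, right on the row. That keeps them about 17 mm clear of the ink.
- **Surroundings:** the jar, weight and loupe look unmoved in the last pictures. The spatula was outside those crops, but the arm never came down near it.

**What disagreed or failed:**
- **Tip position:** the shut fingertips are about 8–12 mm behind the TCP (from the contact height and the wrist depth), not 25 mm ahead as stated. I found the surface by force instead.
- **Drawing of the plate:** once pressed past 3 mm, the plate is drawn beneath the foam's grey top, so the squares and ink were hidden. I measured the sink on the plate's visible rim.
- **Edge check on square 5:** this check gave an error because too little of the rim was in view. The rim height there came from only 13 pixels, but matches the reading at square 4.

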